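# Clear the lid's way and open the comb box

## Task

The white plastic container stands in the way of the comb box's sliding lid. First move it out of the way: stand it upright on the round cork trivet and let go, setting it down rather than dropping it; then slide the lid of the comb box fully open and leave it open. Never tip the container over, and leave everything else on the bench where it is.

Things in the scene. Friction and masses are not known exactly. Their poses are not given: they have to be found in the camera images.
- tub_center (a point): centre (half-way up) of the loose, closed white plastic container: an upright cylinder 120 mm tall, 58 mm in diameter all the way up, its flush screw cap being the top 17 mm, about 0.2 to 0.35 kg. It stands on the bench 30 to 65 mm (clear gap) beyond the open end of the comb box, under the lid's path and too tall for the lid to pass. z axis up its length.
- tub: the same container; origin at the centre of its underside
- box: beech comb box, fixed to the bench: 130 mm (its x) by 250 mm (its y), 86 mm tall. Origin: centre of its underside. The lid slides out over the end that faces the box's -y.
- lid (a joint): how far the comb box's lid has slid, in m: 0 shut, 0.14 fully open against its stop. It slides level along the box's -y with about 1.5 N of friction and some damping, and stays where it is left. The lid plate is 104 mm wide, its top 78 mm above the bench, the box's side rails rise to 86 mm; open, it sticks out up to 140 mm past the box's end.
- lid_grip (a point): point on the lid's grip: an upright beech bar fixed across the lid, 50 mm long (the box's x), 14 mm thick (the box's y), rising 40 mm from the lid's top (from 78 to 118 mm above the bench). The point lies on the bar's mid-line 22 mm above the lid's top. It moves with the lid; axes as the box's.
- trivet_top (a point): centre of the top face of the round cork trivet, 160 mm in diameter, 8 mm thick, fixed flat on the bench
- rack: slotted beech rack, 70 by 380 by 60 mm tall, fixed along the far side of the bench. Origin: centre of its underside
- pin_brush: pink pin brush, 180 mm tall; stands upright in one of the rack's four slots (which one varies). Origin: centre of its foot. A bystander
- steel_comb: wide-tooth steel comb, 190 mm tall; stands upright in one of the rack's four slots (which one varies). Origin: centre of its foot. A bystander
- flea_comb: narrow flea comb with a black handle, 124 mm tall; stands upright in one of the rack's four slots (which one varies). Origin: centre of its foot. A bystander
- bamboo_brush: bamboo bristle brush, 180 mm tall; stands upright in one of the rack's four slots (which one varies). Origin: centre of its foot. A bystander
- bowl: white ceramic bowl, 120 mm across, 50 mm tall, loose. Origin: centre of its underside. A bystander
- bottle: grey plastic bottle with a black cap, 60 mm in diameter, 170 mm tall, loose. Origin: centre of its underside. A bystander
- jar: amber glass jar with a steel cap, 68 mm in diameter, 90 mm tall, loose. Origin: centre of its underside. A bystander
- tin: flat round aluminium tin, 56 mm in diameter, 24 mm tall, loose on the bench beside the container. Origin: centre of its underside. A bystander, lower than the lid and clear of its path
- nail_file: steel nail file with a black handle, 175 mm long along its x, up to 12 mm high, lying loose alongside the comb box. A bystander
Mind the look-alikes: they are no part of the job. What is shaped like the tub but green is not meant. Of the things shaped like the part that bears trivet_top, the cork one is meant.

How it is judged (in metres and radians):
On the way, in this order (a step that is already met when the one before it is completed fails the run):
1. the container stands released and upright on the trivet while the lid is still shut (less than 30 mm open) (horizontal distance between tub_center and trivet_top below 0.052 m and angle between tub_center's own z axis and vertical below 0.12 rad and z of tub_center in the frame of trivet_top between 0.056 and 0.067 m and linear speed of tub below 0.03 m/s and contact force between tub and the fingers below 0.2 N and value of joint lid below 0.03 m), for 0.2 s.
2. the lid is slid open (value of joint lid above 0.125 m), for 0.2 s.
At the end, for the whole second after the job is handed in: The container stands released, upright (within 0.12 rad) and at rest on the trivet, its centre within 52 mm of the trivet's centre; the lid is at rest, more than 125 mm open of 140 mm (horizontal distance between tub_center and trivet_top below 0.052 m and angle between tub_center's own z axis and vertical below 0.12 rad and z of tub_center in the frame of trivet_top between 0.056 and 0.067 m and linear speed of tub below 0.03 m/s and contact force between tub and the fingers below 0.2 N and value of joint lid above 0.125 m and velocity of joint lid between -0.01 and 0.01 m/s); the robot touches nothing.
It fails at once if the container is tipped over (more than 0.7 rad) (angle between tub_center's own z axis and vertical above 0.7 rad).
It fails at once if the container is dropped or thrown (faster than 0.6 m/s out of the fingers) (linear speed of tub above 0.6 m/s and contact force between tub and the fingers below 0.1 N).
It fails at once if a bystander is moved by more than 40 mm or, for the tall ones, tipped over (distance of any of pin_brush, steel_comb, flea_comb, bamboo_brush, bowl, bottle, jar, tin, nail_file from where it was at the start of the episode above 0.04 m or angle between any of pin_brush, steel_comb, flea_comb, bamboo_brush, bowl, bottle, jar's own z axis and vertical above 0.6 rad).
It also fails if it takes over 48 s, if anything falls off the work surface, if the arm or the gripper's body presses on something with over 40 N, if the wrist force passes 120 N, or if a joint passes its speed limit or range.

## Robot

A 6-joint arm with a two-finger parallel gripper is mounted at the origin on the work surface. World frame = base frame: x ahead of the robot, y to its left, z up, the work surface at z = 0. Lengths are in mm, angles in rad, forces in N, time in s.
With the tool pointing down it reaches from about 300 to 775 mm from the base axis. Payload 14.6 kg.
Tool frame: the origin (TCP) lies midway between the tips of the shut fingers; the grasp point (between the pads) lies 19 mm behind it (manip.hold_point_z is the distance from the TCP to the grasp point, in mm); z points along the fingers, y is the direction in which the jaws open and shut (so a half turn about z gives the same grasp; the last joint's range is limited). The gripper opens to 94 mm and grips with 3 to 60 N. Pads are 16 mm wide; open, the fingers measure 119 mm over their backs; the gripper's body (75 mm by 177 mm) begins 78 mm behind the grasp point.
Start: joints at [1.038, 0.3, 1.521, -0, 1.321, -0.067], TCP at [247.021, 491.395, 178.946] pointing down, gripper open.
Joint ranges: [-3.03, 3.03], [-0.79, 2.21], [0.23, 2.52], [-1.04, 4.18], [0, 3.07], [-2.55, 2.55]. Speed limits (rad/s): [2.22, 2.22, 2.57, 3.14, 3.14, 3.14].

## Interface

Orientations are given as [roll, pitch, yaw] about the fixed x, y, z axes, in that order (R = Rz(yaw) Ry(pitch) Rx(roll)).
In Python, from cell import manip gives the robot as it stands.
- The arm moves only by the shell command python3 -m crank 'ROWS' [OPENING] [FORCE]. ROWS is JSON, a list of rows, each an object with "offset": the shift along the world's x, y, z in m, a list of three; "spin": the turn about the world's z in degrees. In form: [{"offset": [dx, dy, dz], "spin": spin}, ...]. A call has exactly 8 rows; each row is the pose to reach, as a shift and turn from the pose measured when the call began; what a row does not reach only later rows make up. A row lasts 1/12 s, in which the tool goes at most 41.7 mm and 7.16 degrees, less where a joint would pass 70% of its speed; a pose out of reach is approached as far as the arm can. A call with a gripper value outside its range is refused whole. OPENING is the opening, from 0 (shut) to 1 (fully open), set as the call begins (- or left out, the last holds). The fingers move at their own pace and stop on an object; FORCE is the grip in N (left out, the last holds). Time passes only in rows, so rows that repeat a pose let the fingers close, or fill a call up. It gives the time, the measured TCP pose, the force and the opening at its end, in the units of the state.
- manip.read_state(): the state, without advancing time (a new reading comes with each control period).
- manip.camera(name): name is "scene" or "top"; returns a dict with "pixels" (400x640x3 uint8, red, green, blue), "fx", "fy", "cx", "cy" (pixels), "k1" (the pictures are not rectified: a ray, as slopes to the right and down, at radius r is drawn at 1 + k1 r^2 times it, then the intrinsics apply), "extrinsics" (4x4, takes a point from world to camera coordinates). Camera axes: x right, y down, z forward; pixel columns grow to the right and rows downward; lengths in mm; the calibration is good to about 2 mm. A picture is of the moment at which its call begins. There is no depth.
- manip.sign_off(): hands the job in, once; it reports no verdict.
Trained networks look in a picture, given as the dict that the camera call returned (one of the last four; its "shot" number tells which), for a name from the list of things; names that differ only in an ending like _2 or _b are one class to them, and where a whole thing is asked for, a point or a joint stands for the part that bears it (a point fixed in the world has none). Each returns a list of dicts, best first, with "conf" (0 to 1); they miss things now and then, are a little off and sometimes report something else, mostly with a low value. They report only what shows in the picture. A call takes as long as a camera call. They do not tell look-alikes from the thing itself.
- manip.search_frame(picture, name): "location" ([x, y, z] in mm, in world coordinates, good to about 4 mm: the middle of the surface that is visible of it).
- manip.masks_of(picture, name): "mask" (400x640 bool, what is visible of it).
The state is a dict: "clock": time; "joints": joint angles; "qd": joint speeds; "effort": joint torques, N m; "eef_pos": TCP position; "eef_rot": TCP orientation; "wrist_force": force on the tool from outside, world axes, zero at the start; "moment": the same for the moment, N m; "finger_gap": finger opening in mm.
Only numpy, scipy, OpenCV 4.12 (cv2) and the standard library are available. Lean on these libraries where they do the work, as an engineer would, in place of code of your own. Each camera call takes 0.05 s, during which the arm holds its last target. There are 200 camera calls.

## Working session

There is one attempt and no reset: what is moved stays moved. The work goes in short steps, Python scripts to look and compute and a shell command to move; the robot and the scene stay as the last step left them, time stands still between calls to the robot, and variables do not carry over. Pictures are saved under pics/ and viewed, about 8 in all and at most 12, crops included, and the job is handed in when it is done.

```bash
mkdir -p pics; cat > h.py <<'E'
import numpy as np, cv2
from cell import manip
def K(p): return np.array([[p["fx"],0,p["cx"]],[0,p["fy"],p["cy"]],[0,0,1.]])
def proj(p,X):
    E=np.array(p["extrinsics"]); X=np.atleast_2d(X).astype(float)
    return cv2.projectPoints(X,cv2.Rodrigues(E[:3,:3])[0],E[:3,3],K(p),np.array([p["k1"],0,0,0.]))[0][:,0]
def ray(p,uv):
    E=np.array(p["extrinsics"]); n=cv2.undistortPoints(np.array([[uv]],float),K(p),np.array([p["k1"],0,0,0.]))[0,0]
    return -E[:3,:3].T@E[:3,3], E[:3,:3].T@np.array([n[0],n[1],1.])
def at_z(p,uv,z):
    o,d=ray(p,uv); return o+d*(z-o[2])/d[2]
def tri(p,a,q,b):
    o1,d1=ray(p,a);o2,d2=ray(q,b)
    s=np.linalg.lstsq(np.c_[d1,-d2],o2-o1,rcond=None)[0]
    x,y=o1+s[0]*d1,o2+s[1]*d2
    return (x+y)/2,np.linalg.norm(x-y)
def save(p,n): cv2.imwrite("pics/"+n,p["pixels"][:,:,::-1])
E
python3 - <<'E'
from h import *
np.set_printoptions(precision=1,suppress=True)
P={n:manip.camera(n) for n in("scene","top")}
for n,p in P.items():
    save(p,n+"0.png"); print(n,ray(p,(p["cx"],p["cy"])))
    for t in["tub","box","lid","lid_grip","trivet_top","tin","bottle","jar","bowl","nail_file","rack"]:
        try:
            r=manip.search_frame(p,t); m=manip.masks_of(p,t)
            print(n,t,[(np.round(x["location"]),round(x["conf"],2)) for x in r[:4]],[(np.round(np.argwhere(x["mask"]).mean(0)[::-1]),int(x["mask"].sum()),round(x["conf"],2)) for x in m[:4]])
        except Exception as e: print(n,t,e)
print(manip.read_state())
E
```

```text
scene (array([1338.5, -344.1,  617.4]), array([-0.8,  0.4, -0.5]))
scene tub [(array([ 448., -128.,   74.]), 0.75), (array([599., -55.,  76.]), 0.6)] [(array([291., 222.]), 1032, 0.85), (array([247., 204.]), 843, 0.7), (array([344., 274.]), 5425, 0.55)]
scene box [(array([560., 121.,  79.]), 0.76), (array([ 780., -129.,  104.]), 0.74)] [(array([344., 201.]), 3239, 0.89), (array([291., 223.]), 977, 0.56)]
scene lid [(array([540., 133.,  77.]), 0.63)] [(array([341., 194.]), 1262, 0.92)]
scene lid_grip [(array([538., 125.,  73.]), 0.62), (array([813., -18.,  59.]), 0.49)] [(array([340., 194.]), 1180, 0.57)]
scene trivet_top [(array([ 546., -305.,    6.]), 0.85), (array([ 345., -325.,    8.]), 0.59)] [(array([177., 224.]), 1193, 0.64), (array([324., 251.]), 115, 0.64), (array([196., 261.]), 1986, 0.61)]
scene tin [] []
scene bottle [(array([622., 406.,  96.]), 0.58), (array([594., -59.,  80.]), 0.35)] [(array([436., 179.]), 667, 0.79)]
scene jar [(array([729., 318.,  55.]), 0.57)] [(array([436., 215.]), 789, 0.69), (array([340., 194.]), 1271, 0.58)]
scene bowl [(array([ 705., -318.,   27
[... 1239 characters left out ...]
143.]), 602, 0.96), (array([317., 110.]), 355, 0.41)]
top bowl [] [(array([451., 142.]), 1316, 0.6)]
top nail_file [(array([431., 108.,   5.]), 0.89), (array([ 537., -306.,   10.]), 0.52), (array([568., -48., 124.]), 0.25)] [(array([295., 243.]), 458, 0.67)]
top rack [(array([764.,   4.,  63.]), 0.62)] [(array([335., 124.]), 3225, 0.96)]
{'clock': 2.3, 'joints': array([ 1. ,  0.3,  1.5, -0. ,  1.3, -0.1]), 'qd': array([ 0., -0., -0.,  0.,  0.,  0.]), 'effort': array([  0. , -53.2, -35.3,   0.1,   0. ,   0. ]), 'eef_pos': array([247. , 491.4, 178.9]), 'eef_rot': array([-3.1,  0. ,  2.7]), 'wrist_force': array([0.4, 1.2, 0.1]), 'moment': array([ 0., -0., -0.]), 'finger_gap': 94.05000877898999}
```

View pics/scene0.png

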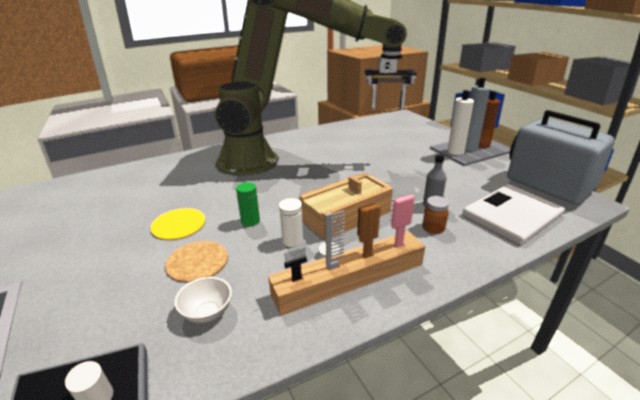

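View pics/top0.png

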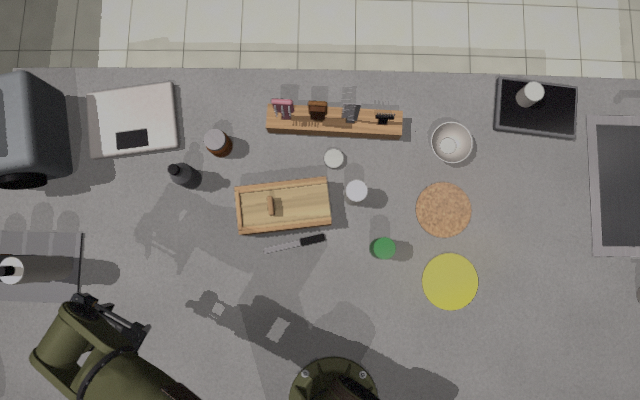

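The scene view shows the white tub at (290,222), the grip at (355,185), the cork trivet at (196,261), and the green look-alike at (247,204). In the top view the tub cap is at (357,190), the grip at (270,206), cork at (443,210), the tin at (333,158), and the green one at (382,248). Next I'll triangulate and check the result with an overlay.

```bash
cat > m.py <<'E'
from h import *
import sys
np.set_printoptions(precision=1,suppress=True)
s,t=manip.camera("scene"),manip.camera("top")
def pick(p,n,near):
    L=[x["mask"] for x in manip.masks_of(p,n)]
    L=[m for m in L if np.hypot(*(np.argwhere(m).mean(0)[::-1]-near))<14]
    return L[0].astype(np.uint8) if L else None
ms=pick(s,"tub",(291,222)); mt=pick(t,"tub",(357,191))
cs=pick(s,"trivet_top",(196,261)); ct=pick(t,"trivet_top",(443,210))
bt=pick(t,"box",(282,206))
# trivet: ellipse centres
def ell(m):
    c=max(cv2.findContours(m,0,1)[0],key=cv2.contourArea); return cv2.fitEllipse(c)
if cs is not None and ct is not None:
    print("trivet",ell(cs),ell(ct),tri(s,ell(cs)[0],t,ell(ct)[0]), at_z(t,ell(ct)[0],8))
# tub: fit x,y,h by silhouette IoU
a=np.linspace(0,2*np.pi,40)
def cyl(x,y,z0,z1,r): return np.vstack([np.c_[x+r*np.cos(a),y+r*np.sin(a),0*a+z] for z in(z0,z1)])
def sil(p,X):
    m=np.zeros((1600,2560),np.uint8); h=cv2.convexHull(((proj(p,X)+.5)*4-.5).astype(np.float32))
    cv2.fillConvexPoly(m,h.astype(np.int32),255); return cv2.resize(m,(640,400),interpolation=cv2.INTER_AREA)/255.
from scipy.optimize import minimize
if ms is not None and mt is not None:
    f=lambda v:sum(np.abs(sil(p,cyl(v[0],v[1],0,v[2],29))-m).sum() for p,m in((s,ms),(t,mt)))
    r=minimize(f,[568,-46,118],method="Nelder-Mead",options=dict(initial_simplex=[[568,-46,118],[580,-46,118],[568,-34,118],[568,-46,130]]));print("tub",r.x,r.fun)
    tub=r.x
if bt is not None:
    c=max(cv2.findContours(bt,0,1)[0],key=cv2.contourArea)
    w=np.array([at_z(t,q[0],86)[:2] for q in c]); print("box rim rect",cv2.minAreaRect(w.astype(np.float32)))
def crop(p,u,v,w,h,k=5): return cv2.resize(np.ascontiguousarray(p["pixels"][v:v+h,u:u+w,::-1]),None,fx=k,fy=k,interpolation=cv2.INTER_CUBIC)
def draw(im,p,u,v,X,col,k=5):
    q=((proj(p,X)-[u,v]+.5)*k).astype(int); cv2.polylines(im,[q],False,col,1)
A=crop(t,225,165,150,75); B=crop(s,265,165,150,90)
for im,p,u,v in((A,t,225,165),(B,s,265,165)):
    for z in(0,tub[2]): draw(im,p,u,v,np.c_[tub[0]+29*np.cos(a),tub[1]+29*np.sin(a),0*a+z],(0,0,255))
cv2.imwrite("pics/a1.png",A);cv2.imwrite("pics/b1.png",B)
im=np.vstack([A[:270],B[:330]])
cv2.imwrite("pics/ab1.png",np.vstack([A[:,:][20:300],B[:315]]))
print(manip.read_state()["clock"])
E
python3 m.py
```

```text
trivet ((194.9661407470703, 260.74072265625), (37.42502975463867, 63.564735412597656), 74.66943359375) ((443.2236633300781, 209.7913818359375), (55.236141204833984, 56.46100616455078), 132.38931274414062) (array([ 535. , -308.7,    1.9]), np.float64(2.6151298095058206)) [ 534.7 -305.8    8. ]
tub [571.4 -48.2 117.7] 90.9921568627451
box rim rect ((530.0865478515625, 144.78466796875), (137.60958862304688, 251.01876831054688), 7.3350701332092285)
2.65
```

View pics/ab1.png

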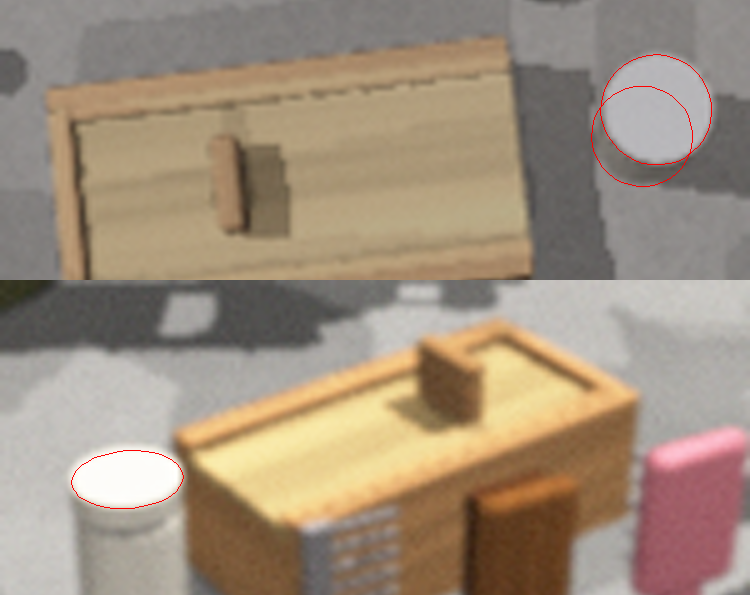

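The overlay ring sits on the cap in both views, so the tub is at (571,-48) with height 118. The trivet is at (535,-306), and the box is yawed about +7°. I'll get the grip and the exact yaw, then move.

```bash
python3 - <<'E'
from h import *
np.set_printoptions(precision=2,suppress=True)
s,t=manip.camera("scene"),manip.camera("top")
print("grip top",tri(s,(354.7,179.9),t,(270,205.2)),at_z(t,(270,205.2),118))
e=[at_z(t,(225+u/5-.5,165+(v+20)/5-.5),86)[:2] for u,v in((48,92),(508,38),(530,243))]
d=e[1]-e[0];print("far edge",e,np.linalg.norm(d),"yaw",np.degrees(np.arctan2(d[0],-d[1])))
S=manip.read_state();print(S["eef_pos"],np.degrees(S["eef_rot"]),S["clock"])
E
```

```text
grip top (array([529.34, 175.39, 113.28]), np.float64(0.7292418479052939)) [528.72 174.5  118.  ]
far edge [array([579.39, 276.56]), array([613.06,  29.86]), array([502.82,  16.24])] 248.98608358966695 yaw 7.7704994961951614
[247.02 491.41 178.96] [180.    -0.   153.31] 2.75
```

```bash
python3 -m crank '[{"offset":[0.02,-0.034,0],"spin":-4},{"offset":[0.04,-0.068,0],"spin":-8},{"offset":[0.06,-0.102,0],"spin":-12},{"offset":[0.08,-0.136,0],"spin":-16},{"offset":[0.1,-0.17,0],"spin":-20},{"offset":[0.12,-0.204,0],"spin":-24},{"offset":[0.14,-0.238,0],"spin":-28},{"offset":[0.16,-0.27,0],"spin":-30}]' 1 20
```

```text
clock: 3.42
eef_pos: [407.6, 219.5, 179.2]
eef_rot: [3.141, 0.0, 2.148]
wrist_force: [1.6, 0.8, -0.5]
finger_gap: 93.9
```

```bash
python3 -m crank '[{"offset":[0.02,-0.034,0],"spin":-4},{"offset":[0.045,-0.072,0],"spin":-8},{"offset":[0.068,-0.11,0],"spin":-12},{"offset":[0.091,-0.148,0],"spin":-16},{"offset":[0.114,-0.186,0],"spin":-20},{"offset":[0.137,-0.224,0],"spin":-24},{"offset":[0.158,-0.258,0],"spin":-26},{"offset":[0.1635,-0.2675,0],"spin":-26}]' 1 20
python3 -m crank '[{"offset":[0,0,0],"spin":0},{"offset":[0,0,-0.02],"spin":0},{"offset":[0,0,-0.04],"spin":0},{"offset":[0,0,-0.06],"spin":0},{"offset":[0,0,-0.08],"spin":0},{"offset":[0,0,-0.1],"spin":0},{"offset":[0,0,-0.12],"spin":0},{"offset":[0,0,-0.12],"spin":0}]' 1 20
```

```text
clock: 4.08
eef_pos: [572.3, -51.5, 179.0]
eef_rot: [3.141, 0.0, 1.69]
wrist_force: [-0.9, 0.5, -0.6]
finger_gap: 94.1
clock: 4.75
eef_pos: [570.2, -50.7, 55.4]
eef_rot: [-3.137, -0.001, 1.69]
wrist_force: [0.8, 1.3, -0.0]
finger_gap: 93.6
```

```bash
python3 -m crank '[{"offset":[0.001,0.0025,0.003],"spin":0},{"offset":[0.001,0.0025,0.003],"spin":0},{"offset":[0.001,0.0025,0.003],"spin":0},{"offset":[0.001,0.0025,0.003],"spin":0},{"offset":[0.001,0.0025,0.003],"spin":0},{"offset":[0.001,0.0025,0.003],"spin":0},{"offset":[0.001,0.0025,0.003],"spin":0},{"offset":[0.001,0.0025,0.003],"spin":0}]' 0.4 20
python3 -m crank '[{"offset":[0,0,0],"spin":0},{"offset":[0,0,0],"spin":0},{"offset":[0,0,0],"spin":0},{"offset":[0,0,0.005],"spin":0},{"offset":[0,0,0.015],"spin":0},{"offset":[0,0,0.03],"spin":0},{"offset":[0,0,0.04],"spin":0},{"offset":[0,0,0.04],"spin":0}]' 0.4 20
python3 - <<'E'
from h import *
for n in("scene","top"):save(manip.camera(n),n+"2.png")
E
```

```text
clock: 5.42
eef_pos: [571.5, -48.3, 58.9]
eef_rot: [-3.138, -0.001, 1.69]
wrist_force: [-0.1, 0.2, 4.8]
finger_gap: 57.5
clock: 6.08
eef_pos: [572.6, -48.4, 101.6]
eef_rot: [-3.141, 0.0, 1.69]
wrist_force: [-0.2, -0.4, -2.1]
finger_gap: 57.9
```

View pics/scene2.png

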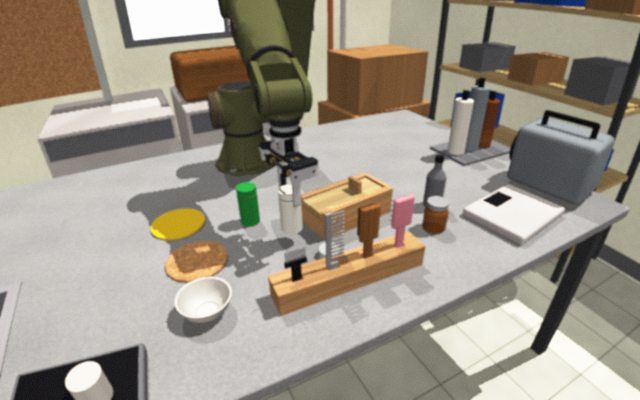

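The tub is off the bench in the jaws: in the picture it stands higher at (290,210), and the wrist carries about 2 N of weight. Now I'll carry it to the cork trivet at (195,261).

```bash
python3 -m crank '[{"offset":[-0.003,-0.02,0],"spin":0},{"offset":[-0.008,-0.055,0],"spin":0},{"offset":[-0.013,-0.09,0],"spin":0},{"offset":[-0.018,-0.125,0],"spin":0},{"offset":[-0.023,-0.16,0],"spin":0},{"offset":[-0.028,-0.195,0],"spin":0},{"offset":[-0.033,-0.23,0],"spin":0},{"offset":[-0.037,-0.248,0],"spin":0}]'
python3 -m crank '[{"offset":[0,0,0],"spin":0},{"offset":[0,0,0],"spin":0},{"offset":[0,0,0],"spin":0},{"offset":[0,0,0],"spin":0},{"offset":[0,0,0],"spin":0},{"offset":[0,0,0],"spin":0},{"offset":[0,0,0],"spin":0},{"offset":[0,0,0],"spin":0}]'
```

```text
clock: 6.85
eef_pos: [533.3, -299.5, 98.1]
eef_rot: [-3.137, -0.001, 1.688]
wrist_force: [0.5, -0.4, -2.5]
finger_gap: 57.9
clock: 7.52
eef_pos: [533.4, -299.2, 98.1]
eef_rot: [-3.137, -0.001, 1.689]
wrist_force: [0.7, 0.1, -1.7]
finger_gap: 57.7
```

Target TCP z is about 67, which is 31 mm down. I'll lower it slowly with a -6 mm y correction.

```bash
python3 -m crank '[{"offset":[0.001,-0.003,-0.003],"spin":0},{"offset":[0.001,-0.006,-0.007],"spin":0},{"offset":[0.001,-0.006,-0.011],"spin":0},{"offset":[0.001,-0.006,-0.015],"spin":0},{"offset":[0.001,-0.006,-0.019],"spin":0},{"offset":[0.001,-0.006,-0.022],"spin":0},{"offset":[0.001,-0.006,-0.025],"spin":0},{"offset":[0.001,-0.006,-0.025],"spin":0}]'
python3 -m crank '[{"offset":[0,0,-0.001],"spin":0},{"offset":[0,0,-0.002],"spin":0},{"offset":[0,0,-0.003],"spin":0},{"offset":[0,0,-0.004],"spin":0},{"offset":[0,0,-0.004],"spin":0},{"offset":[0,0,-0.005],"spin":0},{"offset":[0,0,-0.005],"spin":0},{"offset":[0,0,-0.005],"spin":0}]'
```

```text
clock: 8.18
eef_pos: [534.2, -305.0, 72.4]
eef_rot: [-3.136, -0.002, 1.689]
wrist_force: [0.4, -0.4, -2.1]
finger_gap: 57.9
clock: 8.85
eef_pos: [534.2, -304.9, 67.4]
eef_rot: [-3.136, -0.002, 1.689]
wrist_force: [-0.6, 0.4, -1.8]
finger_gap: 57.9
```

```bash
python3 -m crank '[{"offset":[0,0,-0.0005],"spin":0},{"offset":[0,0,-0.001],"spin":0},{"offset":[0,0,-0.001],"spin":0},{"offset":[0,0,-0.0015],"spin":0},{"offset":[0,0,-0.0015],"spin":0},{"offset":[0,0,-0.002],"spin":0},{"offset":[0,0,-0.002],"spin":0},{"offset":[0,0,-0.002],"spin":0}]'
```

```text
clock: 9.52
eef_pos: [534.7, -305.1, 66.8]
eef_rot: [-3.138, -0.0, 1.689]
wrist_force: [-1.9, 2.8, 11.3]
finger_gap: 57.6
```

It is seated (11 N up, at the expected height), so I'll release.

```bash
python3 -m crank '[{"offset":[0,0,0.001],"spin":0},{"offset":[0,0,0.001],"spin":0},{"offset":[0,0,0.001],"spin":0},{"offset":[0,0,0.001],"spin":0},{"offset":[0,0,0.001],"spin":0},{"offset":[0,0,0.001],"spin":0},{"offset":[0,0,0.001],"spin":0},{"offset":[0,0,0.001],"spin":0}]' 1
python3 -m crank '[{"offset":[0,0,0.01],"spin":0},{"offset":[0,0,0.03],"spin":0},{"offset":[0,0,0.05],"spin":0},{"offset":[0,0,0.07],"spin":0},{"offset":[0,0,0.09],"spin":0},{"offset":[0,0,0.11],"spin":0},{"offset":[0,0,0.12],"spin":0},{"offset":[0,0,0.12],"spin":0}]' 1
```

```text
clock: 10.18
eef_pos: [534.6, -305.2, 67.7]
eef_rot: [-3.138, -0.001, 1.689]
wrist_force: [-0.4, 0.1, 0.3]
finger_gap: 94.1
clock: 10.85
eef_pos: [535.4, -305.6, 190.6]
eef_rot: [-3.141, 0.002, 1.689]
wrist_force: [0.8, 0.0, 0.1]
finger_gap: 94.2
```

```bash
python3 -m crank '[{"offset":[0,0.015,0],"spin":5},{"offset":[-0.001,0.045,0],"spin":10},{"offset":[-0.001,0.08,0],"spin":16},{"offset":[-0.002,0.115,0],"spin":22},{"offset":[-0.002,0.15,0],"spin":28},{"offset":[-0.003,0.18,0],"spin":34},{"offset":[-0.003,0.21,0],"spin":40},{"offset":[-0.003,0.24,0],"spin":45}]' 1
python3 -m crank '[{"offset":[0,0.03,0],"spin":5},{"offset":[-0.001,0.065,0],"spin":12},{"offset":[-0.001,0.1,0],"spin":18},{"offset":[-0.002,0.13,0],"spin":24},{"offset":[-0.002,0.16,0],"spin":30},{"offset":[-0.003,0.19,0],"spin":36},{"offset":[-0.003,0.215,0],"spin":42},{"offset":[-0.003,0.235,0],"spin":45}]' 1
python3 - <<'E'
from h import *
t,s=manip.camera("top"),manip.camera("scene"); save(t,"top3.png"); save(s,"scene3.png")
E
```

```text
clock: 11.52
eef_pos: [531.7, -64.0, 189.5]
eef_rot: [-3.14, 0.001, 2.48]
wrist_force: [0.1, 0.0, -0.5]
finger_gap: 94.0
clock: 12.18
eef_pos: [528.0, 172.8, 188.3]
eef_rot: [-3.14, -0.001, -3.011]
wrist_force: [0.8, -0.2, 0.7]
finger_gap: 94.0
```

View pics/scene3.png

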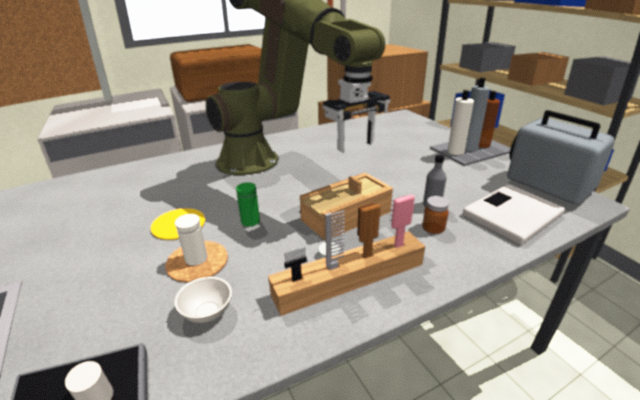

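The tub stands upright on the cork at (193,240) to (193,262), and the lid is still shut with its grip at (355,185). The gripper is above the grip, so I'll descend and then close.

```bash
python3 -m crank '[{"offset":[0.001,0.002,-0.01],"spin":0},{"offset":[0.001,0.002,-0.03],"spin":0},{"offset":[0.001,0.002,-0.05],"spin":0},{"offset":[0.001,0.002,-0.07],"spin":0},{"offset":[0.001,0.002,-0.085],"spin":0},{"offset":[0.001,0.002,-0.095],"spin":0},{"offset":[0.001,0.002,-0.099],"spin":0},{"offset":[0.001,0.002,-0.099],"spin":0}]' 1
python3 -m crank '[{"offset":[0,0,0],"spin":0},{"offset":[0,0,0],"spin":0},{"offset":[0,0,0],"spin":0},{"offset":[0,0,0],"spin":0},{"offset":[0,0,0],"spin":0},{"offset":[0,0,0],"spin":0},{"offset":[0,0,0],"spin":0},{"offset":[0,0,0],"spin":0}]' 0 20
```

```text
clock: 12.95
eef_pos: [528.6, 174.5, 88.2]
eef_rot: [-3.14, -0.003, -3.015]
wrist_force: [-0.0, -0.7, 0.3]
finger_gap: 93.8
clock: 13.62
eef_pos: [528.7, 174.5, 88.2]
eef_rot: [-3.14, -0.002, -3.015]
wrist_force: [0.7, 0.5, -0.3]
finger_gap: 44.2
```

```bash
python3 -m crank '[{"offset":[0,0,0],"spin":0},{"offset":[0,0,0],"spin":0},{"offset":[0,0,0],"spin":0},{"offset":[0,0,0],"spin":0},{"offset":[0,0,0],"spin":0},{"offset":[0,0,0],"spin":0},{"offset":[0,0,0],"spin":0},{"offset":[0,0,0],"spin":0}]' 0 20
```

```text
clock: 14.28
eef_pos: [528.6, 174.6, 88.2]
eef_rot: [-3.14, -0.002, -3.015]
wrist_force: [-0.5, 1.5, -0.9]
finger_gap: 13.6
```

The bar is gripped at 13.6 mm. Now slide along the box's -y, (0.13, -0.99).

```bash
python3 -m crank '[{"offset":[0.001,-0.007,0],"spin":0},{"offset":[0.002,-0.016,0],"spin":0},{"offset":[0.003,-0.025,0],"spin":0},{"offset":[0.0045,-0.034,0],"spin":0},{"offset":[0.0055,-0.043,0],"spin":0},{"offset":[0.007,-0.052,0],"spin":0},{"offset":[0.008,-0.061,0],"spin":0},{"offset":[0.009,-0.07,0],"spin":0}]'
python3 -m crank '[{"offset":[0.001,-0.007,0],"spin":0},{"offset":[0.002,-0.016,0],"spin":0},{"offset":[0.003,-0.025,0],"spin":0},{"offset":[0.0045,-0.034,0],"spin":0},{"offset":[0.0055,-0.043,0],"spin":0},{"offset":[0.007,-0.052,0],"spin":0},{"offset":[0.008,-0.06,0],"spin":0},{"offset":[0.0085,-0.065,0],"spin":0}]'
```

```text
clock: 14.95
eef_pos: [538.2, 103.5, 88.3]
eef_rot: [-3.14, -0.001, -3.015]
wrist_force: [7.4, 3.6, -5.8]
finger_gap: 13.4
clock: 15.62
eef_pos: [547.3, 37.3, 88.3]
eef_rot: [-3.14, 0.0, -3.016]
wrist_force: [8.7, 3.8, -5.1]
finger_gap: 13.4
```

That is 138.6 mm of travel. Release and lift clear.

```bash
python3 -m crank '[{"offset":[0,0,0],"spin":0},{"offset":[0,0,0],"spin":0},{"offset":[0,0,0],"spin":0},{"offset":[0,0,0],"spin":0},{"offset":[0,0,0],"spin":0},{"offset":[0,0,0],"spin":0},{"offset":[0,0,0],"spin":0},{"offset":[0,0,0],"spin":0}]' 0.5
python3 -m crank '[{"offset":[0,0,0.01],"spin":0},{"offset":[0,0,0.03],"spin":0},{"offset":[0,0,0.05],"spin":0},{"offset":[0,0,0.07],"spin":0},{"offset":[0,0,0.09],"spin":0},{"offset":[0,0,0.11],"spin":0},{"offset":[0,0,0.12],"spin":0},{"offset":[0,0,0.12],"spin":0}]'
python3 -m crank '[{"offset":[-0.02,0.02,0],"spin":0},{"offset":[-0.04,0.05,0],"spin":0},{"offset":[-0.06,0.08,0],"spin":0},{"offset":[-0.08,0.11,0],"spin":0},{"offset":[-0.1,0.14,0],"spin":0},{"offset":[-0.12,0.17,0],"spin":0},{"offset":[-0.14,0.19,0],"spin":0},{"offset":[-0.14,0.19,0],"spin":0}]'
python3 - <<'E'
from h import *
t,s=manip.camera("top"),manip.camera("scene")
cv2.imwrite("pics/end.png",np.vstack([t["pixels"][60:360],s["pixels"][100:]])[:,:,::-1])
for p in(t,s):
    for n in("tub","lid","lid_grip","trivet_top","tin"): print(n,[(np.round(x["location"]),round(x["conf"],2)) for x in manip.search_frame(p,n)[:3]])
E
```

```text
clock: 16.28
eef_pos: [547.3, 37.4, 88.3]
eef_rot: [-3.14, 0.0, -3.016]
wrist_force: [-0.8, 1.0, 0.8]
finger_gap: 46.9
clock: 16.95
eef_pos: [548.1, 37.4, 210.9]
eef_rot: [-3.14, 0.004, -3.016]
wrist_force: [-1.0, 0.7, -0.7]
finger_gap: 47.4
clock: 17.62
eef_pos: [405.2, 230.0, 210.0]
eef_rot: [-3.14, 0.002, -3.012]
wrist_force: [0.5, -0.1, -0.2]
finger_gap: 46.9
tub [(array([ 425., -118.,  122.]), 0.63), (array([543.,  89.,  80.]), 0.37)]
lid [(array([548.,  -3.,  78.]), 0.92), (array([674.,  13.,  28.]), 0.3)]
lid_grip [(array([552.,  -4.,  76.]), 0.8), (array([431., 100.,   7.]), 0.73), (array([598., 409., 113.]), 0.47)]
trivet_top [(array([ 527., -295.,   10.]), 0.93), (array([ 340., -318.,    7.]), 0.68), (array([672.,  12.,  26.]), 0.31)]
tin [(array([ 530., -296.,  126.]), 0.59), (array([671.,  12.,  27.]), 0.51)]
tub [(array([ 560., -307.,   83.]), 0.76), (array([ 447., -127.,   72.]), 0.72)]
lid [(array([564., -17.,  76.]), 0.96), (array([813., -18.,  56.]), 0.54)]
lid_grip [(array([562., -19.,  72.]), 0.68)]
trivet_top [(array([ 325., -350.,    8.]), 0.91), (array([ 562., -309.,    6.]), 0.85)]
tin []
```

View pics/end.png

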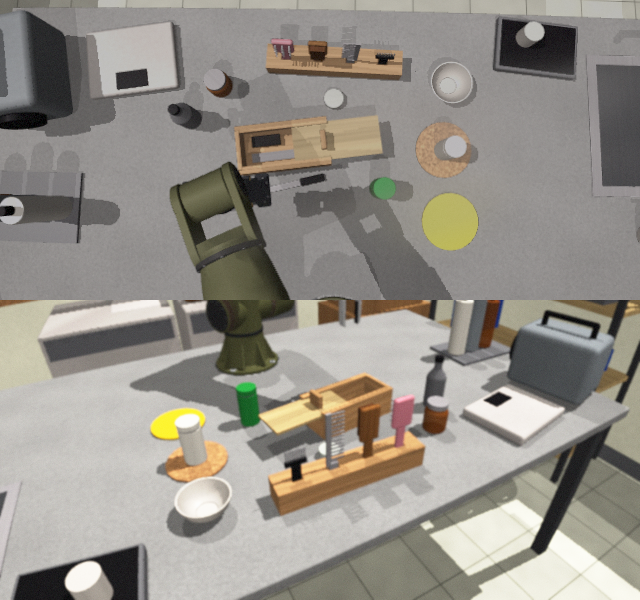

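The picture shows the lid out to about (382,136) in the top half with its grip at the box end (322,135). The tub is upright on the cork, its cap at (456,147), and the bystanders haven't moved. I'll do one numeric check and then hand in.

```bash
python3 - <<'E'
from h import *
t=manip.camera("top")
print("tub cap",at_z(t,(455.5,207),128),"grip",at_z(t,(322.5,195),118))
print(manip.read_state()["wrist_force"],manip.sign_off())
E
```

```text
tub cap [ 531.52755873 -306.5730305   128.        ] grip [557.85980095  38.43571126 118.        ]
the job is handed in; nothing more can be done
[ 0.09333195 -0.08528947  0.01467421] None
```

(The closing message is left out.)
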